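# Clamp the bone pin and distract to the mark

## Robot

A 7-joint arm with a two-finger parallel gripper is mounted at the origin on the work surface. World frame = base frame: x ahead of the robot, y to its left, z up, the work surface at z = 0. Lengths are in m, angles in rad, forces in N, time in s.
With the tool pointing down it reaches from about 0.4 to 0.925 m from the base axis. Payload 4.1 kg.
Tool frame: the origin (TCP) lies on the centre line of the jaws, within the pads' length; the fingertips stand 19 mm ahead of it and the grasp point (between the pads) is the TCP; z points along the fingers, y is the direction in which the jaws open and shut (so a half turn about z gives the same grasp; the last joint's range is limited). The gripper opens to 85 mm and grips with 20 to 120 N. Pads are 22 mm wide; open, the fingers measure 114 mm over their backs; the gripper's body (76 mm by 85 mm) begins 54 mm behind the grasp point. The pads swing forward as they close: fully open they stand 13 mm farther back than shut.
Start: joints at [1.118, 0.398, 0.045, 1.537, -0.019, 1.207, -0.051], TCP at [0.225, -0.61, 0.25] pointing down, gripper open.
Joint ranges: [-2.82, 2.82], [-0.49, 2.23], [-1.37, 1.46], [0, 2.46], [-1.36, 4.5], [0.23, 2], [-2.94, 2.94]. Speed limits (rad/s): [2.57, 2.57, 3.14, 3.14, 3.14, 3.14, 3.14].

## Interface

Orientations are given as a 3x3 rotation matrix whose columns are the frame's x, y, z axes.
In Python, from rig import * gives the robot as it stands.
- The arm moves only by the tool apply_moves, never from a script. Its argument "moves" is a list of rows, each a list of 2 entries, a list of its own where there are three numbers: the shift along the tool's x, y, z in cm, then the turn, a rotation vector about the tool's x, y, z in rad. In form: [[[tx, ty, tz], [wx, wy, wz]], ...]. A call has 1 to 8 rows; each row shifts and turns the commanded pose from where the row before left it, along the tool's axes as they then stand; what a row does not reach is not made up. A row lasts 1/10 s, in which the tool goes at most 50 mm and 8.59 degrees, less where a joint would pass 70% of its speed; a pose out of reach is approached as far as the arm can. A call is refused whole if a number of a shift passes 5 or a number of a turn 0.15, either way. A call with a gripper value outside its range is refused whole. "hand" is the opening, from -1 (shut) to 1 (fully open), so that 0 is half open, set as the call begins (left out, the last holds). The fingers move at their own pace and stop on an object; the grip force is fixed at half the most. Time passes only in rows, so rows that do not move let the fingers close. It gives the time, the measured TCP pose, the force and the opening at its end, in the units of the state.
- get_obs(): the state, without advancing time (a new reading comes with each control period).
- get_image(name): name is "scene" or "side" or "wrist"; returns a dict with "color" (400x640x3 uint8, red, green, blue), "fovy" (degrees; the focal length in pixels is half the picture's height over the tangent of half this angle, whatever the lens; pixels are square), "cx", "cy" (the principal point, pixels), "rvec" (rotation vector, rad) and "tvec" (3), from world to camera coordinates, as OpenCV has them. Camera axes: x right, y down, z forward; pixel columns grow to the right and rows downward; lengths in m; the calibration is good to about 2 mm. A picture is of the moment at which its call begins. There is no depth.
- close_job(): hands the job in, once; it reports no verdict.
The state is a dict: "time_s": time; "joint_positions": joint angles; "dq": joint speeds; "effort": joint torques, N m; "ee_pos": TCP position; "tcp_rot": TCP orientation; "contact_force": force on the tool from outside, world axes, zero at the start; "moment": the same for the moment, N m; "grip_width": finger opening in m.
Only numpy, scipy, OpenCV 4.12 (cv2) and the standard library are available. Lean on these libraries where they do the work, as an engineer would, in place of code of your own. Each camera call takes 0.05 s, during which the arm holds its last target. There are 200 camera calls.

## Task

At the surgical skills bench, turn the chuck sleeve of the pin distractor clockwise (seen from above) until its three jaws grip the loose bone pin firmly. Then pull the chuck head out against its spring until its black pointer stands on the red line, and finish the job still holding it there, with the pin upright and clamped in the chuck. Leave the other things on the bench where they are.

Things in the scene. Friction and masses are not known exactly. Their poses are not given: they have to be found in the camera images.
- distractor: Pin distractor, bolted down: grey base plate 290 x 110 x 8 mm with a dark barrel (centre 26 mm up) and a fixed pin (top 95 mm up). Origin: bench level, below the chuck axis while the rod is fully in. Its -x is the direction in which the head is pulled out, z up; barrel from x = 45, fixed pin at x = 155, plate x -100 to 190, y -55 to 55 mm. Yaw varies by 40 degrees either way.
- head (a joint): Travel in m of the chuck head on its telescoping rod: 0 fully in (start), grows as it is pulled out (distractor -x), end stop 0.09. The pointer is on the middle of the red line at 0.060 (line 10 mm wide: 0.055 to 0.065). An inner spring pulls back with 5 N at 0 and 13 N at 0.060; let go, it runs back in.
- chuck_grip (a point): Point on the vertical chuck axis, 64 mm above the bench, a good height to grip the sleeve from above; moves with the head. The sleeve is a dark ribbed upright cylinder, 41 mm across, from 44 to 80 mm up; jaws stick out of its top to 88 mm, the pin to 105 mm. Below it a blue block 36 x 36 mm, 10 to 42 mm up. The head may be pulled by the sleeve.
- sleeve (a joint): Turn of the chuck sleeve in rad: 0 open, grows clockwise seen from above, hard stop 1.5; starts at 0 to 0.3. The jaws move in together, 3 mm per rad: they meet the pin at about 0.8 and grip it firmly from about 1.1, where the sleeve becomes stiff (about 0.3 N m). It has 0.12 N m of friction and stays where it is left.
- bone_pin: Loose steel pin with a green tip, 8 mm across, 60 mm long, 30 g, standing upright in the open chuck with 2 mm of play. Origin: centre of its lower end, which stands 45 mm above the bench; +z along the pin, up.
- jaw0: Steel chuck jaw on the +x side (away from the pull direction) of the chuck axis, 6 mm wide, from 62 to 88 mm above the bench. Origin: at bench level near the chuck axis.
- jaw1: Steel chuck jaw, as jaw0, 120 degrees counter-clockwise from it seen from above.
- jaw2: Steel chuck jaw, as jaw0, 240 degrees counter-clockwise from it seen from above.
- pointer (a point): Tip of the thin black pointer, 14 mm above the bench, 40 mm to the distractor's +y side of the chuck axis; it moves with the head.
- red_line (a point): Middle of the 10 mm wide red line across the white scale on the base plate, 9 mm above the bench; the pointer stands above the line at the right length. Fixed to the distractor, at its x = -60 mm, y = +34 mm.
- forceps: Steel forceps lying flat, 130 mm long, 8 mm high, beside the distractor; leave alone. Origin: centre of its underside.
- tape_roll: White roll of tape lying flat, 64 mm across, 25 mm high, beside the distractor; leave alone. Origin: centre of its underside.
- jar: Small clear jar with a blue cap, 52 mm across, 75 mm high; leave alone. Origin: centre of its underside.
- dish: Steel bowl, 100 mm across, 40 mm high; leave alone. Origin: centre of its underside.
- antiseptic: Amber bottle with a white cap, 56 mm across, 130 mm high; leave alone. Origin: centre of its underside.
- suture_pack: Flat green pack, 70 x 95 x 18 mm; leave alone. Origin: centre of its underside.
- driver: Screwdriver with a blue handle lying flat on the bench; leave alone. Origin: on its underside.

How it is judged:
By the outcome, as a careful person would: the job done as asked, in the order asked, and still so for the second after the job is handed in, while the arm keeps its last pose, push and grip.
It also fails if it takes over 32 s, if anything falls off the work surface, if the arm or the gripper's body presses on something with over 40 N, if the wrist force passes 120 N, or if a joint passes its speed limit or range.

## Working session

There is one attempt and no reset: what is moved stays moved. The work goes in short steps, Python scripts to look and compute and a tool call to move; the robot and the scene stay as the last step left them, time stands still between calls to the robot, and variables do not carry over. Pictures are saved under pics/ and viewed, about 8 in all and at most 12, crops included, and the job is handed in when it is done.

Besides the shell and the picture viewer there is one more tool, called after "Emit:" by a JSON object that holds its "method" and its "body". apply_moves: Moves the arm, as the interface text tells. Its arguments: {"type":"object","properties":{"moves":{"type":"array"},"hand":{"type":"number"}},"required":["moves"]}

```bash
mkdir -p pics; ls
python3 - <<'E'
from rig import *
import cv2
o=get_obs(); print(o)
for n in("scene","side"):
    im=get_image(n); print(n,im["fovy"],im["cx"],im["cy"],im["rvec"],im["tvec"])
    cv2.imwrite(f"pics/{n}0.png",im["color"][:,:,::-1])
E
```

```text
pics
{'time_s': 0.0, 'joint_positions': array([ 1.11800064,  0.39919014,  0.0449924 ,  1.53790833, -0.01870772,
        1.20689902, -0.0507247 ]), 'dq': array([ 0.00152992,  0.0023138 , -0.00177706, -0.00034201,  0.00095213,
       -0.00082702,  0.00110711]), 'effort': array([-1.18232791e-03, -4.75129759e+01,  1.36384897e+00, -2.54228801e+01,
        1.15427162e-02,  9.46969172e-03, -1.94312342e-06]), 'ee_pos': array([ 0.22503462, -0.60915027,  0.24925119]), 'tcp_rot': array([[ 9.38021975e-01,  3.46574878e-01, -7.92946473e-04],
       [ 3.46575767e-01, -9.38020219e-01,  1.81849565e-03],
       [-1.13554915e-04, -1.98060491e-03, -9.99998032e-01]]), 'contact_force': array([-0.18992948,  0.00800719,  0.29621027]), 'moment': array([ 0.01992172, -0.03121486, -0.03194904]), 'grip_width': 0.08535037643479193}
scene 54.62087291257643 312.1834044836556 200.84635990280174 [ 1.53358402  1.88512879 -0.92134422] [ 0.12065824 -0.27285659  1.53624496]
side 43.19773472074259 322.59671726857505 193.4722439836957 [ 0.23181824 -2.77634124  1.32590778] [0.52635544 0.13155287 1.41371481]
```

View pics/scene0.png

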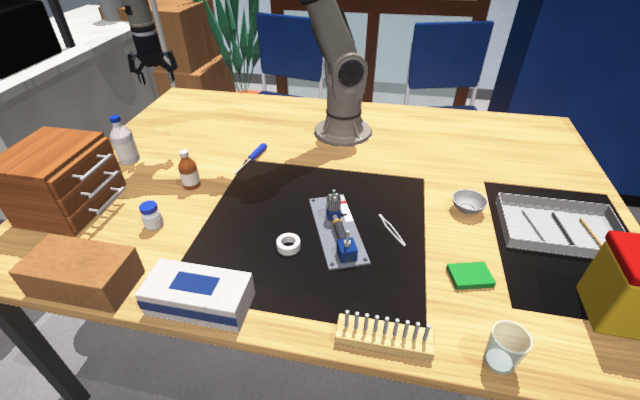

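View pics/side0.png

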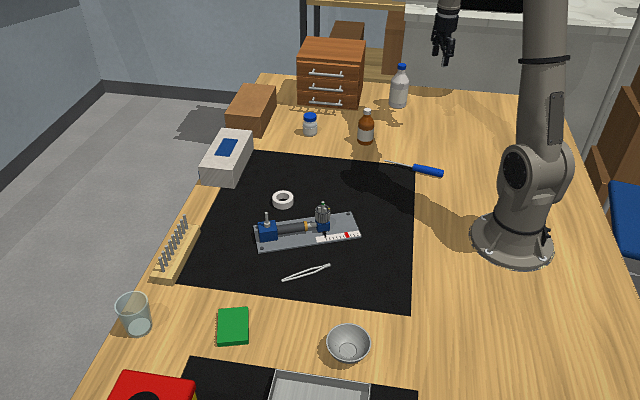

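Scene: chuck at about (334,203), fixed pin (347,245), plate between (310,200) and (367,265). Side: chuck (323,217), fixed pin (267,220), red line (346,236). I'll zoom in for finer pixels.

```bash
cat > h.py <<'E'
import numpy as np, cv2
from rig import *
def cam(im):
    f=200/np.tan(np.radians(im["fovy"])/2)
    K=np.array([[f,0,im["cx"]],[0,f,im["cy"]],[0,0,1]])
    return K,cv2.Rodrigues(np.array(im["rvec"],float))[0],np.array(im["tvec"],float)
def plane(im,uv,z):
    K,R,t=cam(im); c=-R.T@t; d=R.T@np.linalg.inv(K)@[uv[0],uv[1],1]
    return c+d*(z-c[2])/d[2]
def proj(im,p):
    K,R,t=cam(im); q=K@(R@np.array(p)+t); return q[:2]/q[2]
def tri(a,ua,b,ub):
    P=[cam(i)[0]@np.c_[cam(i)[1],cam(i)[2]] for i in(a,b)]
    X=cv2.triangulatePoints(P[0],P[1],np.array(ua,float),np.array(ub,float))[:,0]; return X[:3]/X[3]
E
python3 - <<'E'
from h import *
import pickle
ims={n:get_image(n) for n in("scene","side")}
pickle.dump(ims,open("ims.pkl","wb"))
a=ims["scene"]["color"][180:280,295:385]; b=ims["side"]["color"][190:260,245:370]
a=cv2.resize(a,None,fx=4,fy=4,interpolation=2); b=cv2.resize(b,None,fx=3.5,fy=3.5,interpolation=2)
c=np.zeros((400,a.shape[1]+b.shape[1],3),np.uint8); c[:,:a.shape[1]]=a; c[:b.shape[0],a.shape[1]:]=b
print(c.shape); cv2.imwrite("pics/crop.png",c[:,:,::-1])
for n,im in ims.items():
    h=cv2.cvtColor(im["color"],cv2.COLOR_RGB2HSV); x0,x1,y0,y1=(295,385,180,280) if n=="scene" else (245,370,190,260)
    for nm,lo,hi in(("green",(45,80,40),(85,255,255)),("red",(0,140,90),(6,255,255)),("red2",(172,140,90),(180,255,255))):
        m=cv2.inRange(h,lo,hi)[y0:y1,x0:x1]; ys,xs=np.nonzero(m)
        if len(xs): print(n,nm,len(xs),xs.mean()+x0,ys.mean()+y0)
E
```

```text
(400, 798, 3)
scene green 2 333.5 192.0
scene red 6 343.3333333333333 201.83333333333334
side green 7 322.2857142857143 203.42857142857142
side red 18 346.3888888888889 234.66666666666666
```

View pics/crop.png

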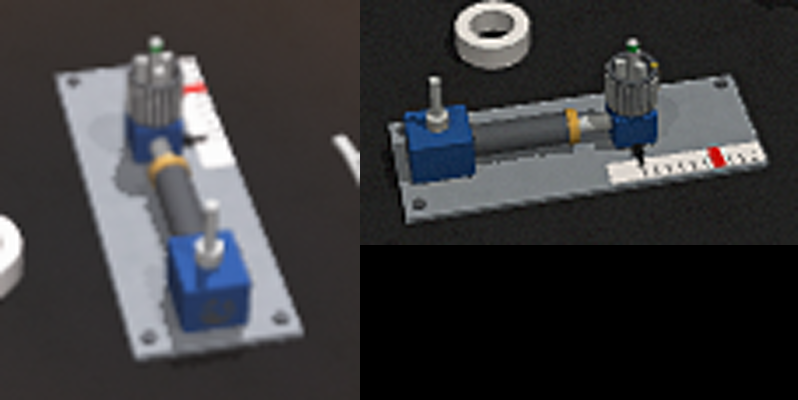

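Run:
```python
from h import *
import pickle
I=pickle.load(open("ims.pkl","rb")); A,B=I["scene"],I["side"]
print("pin top tri",tri(A,(333.75,190.2),B,(322.7,202.2)), plane(A,(333.75,190.2),.105),plane(B,(322.7,202.2),.105))
print("fixed tri",tri(A,(347.5,230.5),B,(266.4,212)), plane(A,(347.5,230.5),.095),plane(B,(266.4,212),.095))
print("red",tri(A,(343.3,201.8),B,(346.4,234.7)),plane(A,(343.3,201.8),.009),plane(B,(346.4,234.7),.009))
for u in((308.75,198.75),(329,269.25),(370.75,263)): print("A corner",plane(A,u,.008))
for u in((258.4,253.4),(361.6,235.7),(350.1,211.4)): print("B corner",plane(B,u,.008))
```

```text
pin top tri [0.52567778 0.052011   0.10607996] [0.52271897 0.05088308 0.105     ] [0.5260737  0.05173079 0.105     ]
fixed tri [0.66840972 0.10979026 0.09794223] [0.66522922 0.10945852 0.095     ] [0.66939752 0.1065548  0.095     ]
red [0.45490289 0.07070687 0.0135805 ] [0.44875489 0.0697488  0.009     ] [0.45537965 0.06618973 0.009     ]
A corner [ 0.45315517 -0.036789    0.008     ]
A corner [0.72137664 0.07461924 0.008     ]
A corner [0.67991032 0.17467157 0.008     ]
B corner [0.67846821 0.17771851 0.008     ]
B corner [0.41317869 0.0617689  0.008     ]
B corner [ 0.45691917 -0.03519602  0.008     ]
```

Chuck axis is at about (0.525, 0.0515) and yaw is about 23° (two pins, corners and plate size agree). Moving over it at the present height.

Emit:
{"method": "apply_moves", "body": {"hand": 1, "moves": [[[3.2,-3.2,0],[0,0,0]],[[3.2,-3.2,0],[0,0,0]],[[3.2,-3.2,0],[0,0,0]],[[3.2,-3.2,0],[0,0,0]],[[3.2,-3.2,0],[0,0,0]],[[3.2,-3.2,0],[0,0,0]],[[3.2,-3.2,0],[0,0,0]],[[3.2,-3.2,0],[0,0,0]]]}}

```text
time_s: 1.0
ee_pos: [0.3771, -0.2791, 0.2504]
tcp_rot: [[0.938, 0.346, 0.0], [0.346, -0.938, -0.0], [0.0, 0.001, -1.0]]
contact_force: [0.9, -1.5, 0.4]
grip_width: 0.0851
```

Emit:
{"method": "apply_moves", "body": {"moves": [[[3.2,-3.2,0],[0,0,0]],[[3.2,-3.2,0],[0,0,0]],[[3.2,-3.2,0],[0,0,0]],[[3.2,-3.2,0],[0,0,0]],[[3.2,-3.2,0],[0,0,0]],[[3.2,-3.2,0],[0,0,0]],[[3.0,-3.0,0],[0,0,0]],[[0,0,0],[0,0,0]]]}}

```text
time_s: 1.8
ee_pos: [0.5096, 0.0115, 0.2506]
tcp_rot: [[0.934, 0.356, 0.002], [0.356, -0.934, 0.004], [0.003, -0.003, -1.0]]
contact_force: [-0.8, 0.1, 0.2]
grip_width: 0.0856
```

```bash
cat > st.py <<'E'
from h import *
def st(tgt=None):
    o=get_obs(); R=o["tcp_rot"]
    print("t",round(o["time_s"],2),"p",o["ee_pos"].round(4),"yaw x",np.degrees(np.arctan2(R[1,0],R[0,0])).round(2),"z",R[:,2].round(4),"q7",o["joint_positions"].round(2),"F",o["contact_force"].round(1),"M",o["moment"].round(2),"w",round(o["grip_width"],4))
    if tgt is not None: print("tool shift cm",(R.T@(np.array(tgt)-o["ee_pos"])*100).round(2))
    return o
E
python3 - <<'E'
from st import *
st([.525,.0515,.25])
im=get_image("wrist"); print(im["fovy"],im["cx"],im["cy"])
for z,n in((.105,"pin"),(.08,"sleeve top"),(.064,"g")): print(n,proj(im,[.525,.0515,z]))
cv2.imwrite("pics/w0.png",im["color"][:,:,::-1])
import pickle; pickle.dump(im,open("w0.pkl","wb"))
E
```

```text
t 1.8 p [0.5096 0.0115 0.2506] yaw x 20.88 z [ 0.002   0.0042 -1.    ] q7 [ 0.31  0.17 -0.46  1.86  0.08  1.13 -1.39] F [-0.8  0.1  0.2] M [-0.03 -0.03 -0.03] w 0.0856
tool shift cm [ 2.87 -3.19  0.08]
60.88997036912813 318.8435962773286 200.43933198462057
pin [277.38552124 158.45150298]
sleeve top [280.8569255  154.40689228]
g [282.7944731  152.14941226]
```

View pics/w0.png

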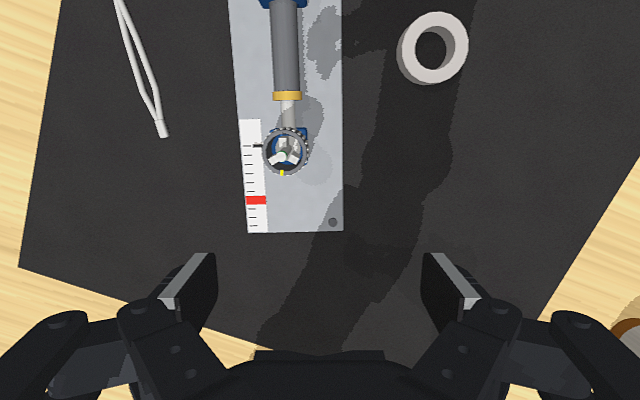

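Wrist view shows the sleeve ring centred around (285,152), red line (256,200), pointer (258,146). The arm was speed limited, so it is about 4 cm short. Refining the axis from this view.

Run:
```python
from h import *
import pickle
im=pickle.load(open("w0.pkl","rb"))
print("ring",plane(im,(285,152),.08)); print("red",plane(im,(256,200),.009)); print("ptr",plane(im,(255,146),.014))
for u in((248,233),(343,230.5)): print("corner",plane(im,u,.008))
c=cv2.resize(im["color"][105:205,225:345],None,fx=5,fy=5,interpolation=2)
cv2.imwrite("pics/w0c.png",c[:,:,::-1])
```

```text
ring [0.52823251 0.04883887 0.08      ]
red [0.45592231 0.06503631 0.009     ]
ptr [0.51308888 0.08384548 0.014     ]
corner [0.41513347 0.06154234 0.008     ]
corner [ 0.45666711 -0.03892325  0.008     ]
```

View pics/w0c.png

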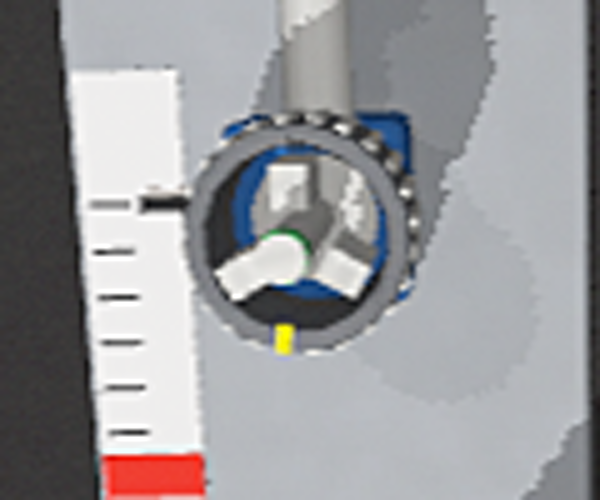

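Emit:
{"method": "apply_moves", "body": {"moves": [[[1.5,-1.5,0],[0,0,0]],[[1.5,-1.5,0],[0,0,0]],[[0,0,2],[0,0,-0.14]],[[0,0,2],[0,0,-0.14]],[[0,0,2],[0,0,-0.14]],[[0,0,0],[0,0,0]]]}}

```text
time_s: 2.45
ee_pos: [0.5233, 0.0405, 0.1875]
tcp_rot: [[0.717, 0.697, -0.006], [0.697, -0.717, -0.001], [-0.006, -0.003, -1.0]]
contact_force: [-1.2, -1.1, -0.4]
grip_width: 0.0853
```

Run:
```python
from st import *
o=st([.5275,.05,.19])
im=get_image("wrist")
print("ring pred",proj(im,[.5275,.05,.08]))
cv2.imwrite("pics/w1.png",im["color"][:,:,::-1])
```

```text
t 2.45 p [0.5233 0.0405 0.1875] yaw x 44.2 z [-0.0064 -0.0014 -1.    ] q7 [ 0.29  0.27 -0.53  1.89  0.16  1.03 -1.1 ] F [-1.2 -1.1 -0.4] M [-0.01  0.01  0.01] w 0.0853
tool shift cm [ 0.96 -0.39 -0.25]
ring pred [311.75535565 190.97326907]
```

View pics/w1.png

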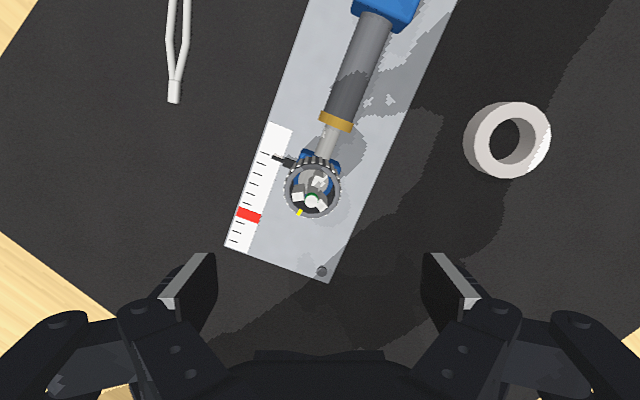

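Ring at (312,190) matches the prediction (311.8,191). Descending.

Emit:
{"method": "apply_moves", "body": {"moves": [[[0.95,-0.4,0],[0,0,0]],[[0,0,2],[0,0,0]],[[0,0,2],[0,0,0]],[[0,0,2],[0,0,0]],[[0,0,0],[0,0,0]],[[0,0,0],[0,0,0]]]}}

```text
time_s: 3.1
ee_pos: [0.5307, 0.0528, 0.1314]
tcp_rot: [[0.716, 0.698, 0.002], [0.698, -0.716, 0.0], [0.001, 0.001, -1.0]]
contact_force: [-0.1, 0.8, 1.4]
grip_width: 0.0854
```

Run:
```python
from st import *
o=st([.5275,.05,.064])
```

```text
t 3.1 p [0.5307 0.0528 0.1314] yaw x 44.3 z [ 1.7e-03  2.0e-04 -1.0e+00] q7 [ 0.25  0.35 -0.52  1.93  0.22  0.91 -1.17] F [-0.1  0.8  1.4] M [0.01 0.   0.04] w 0.0854
tool shift cm [-0.43 -0.03  6.74]
```

Emit:
{"method": "apply_moves", "body": {"moves": [[[-0.43,0,0],[0,0,0]],[[0,0,2],[0,0,0]],[[0,0,2],[0,0,0]],[[0,0,2],[0,0,0]],[[0,0,0.5],[0,0,0]],[[0,0,0],[0,0,0]],[[0,0,0],[0,0,0]]]}}

```text
time_s: 3.8
ee_pos: [0.5277, 0.0494, 0.0666]
tcp_rot: [[0.715, 0.699, 0.002], [0.699, -0.715, 0.0], [0.002, 0.002, -1.0]]
contact_force: [0.3, -0.1, 0.4]
grip_width: 0.0852
```

Run:
```python
from st import *
o=st([.5275,.05,.064])
```

```text
t 3.8 p [0.5277 0.0494 0.0666] yaw x 44.32 z [ 0.0023  0.     -1.    ] q7 [ 0.22  0.44 -0.48  1.99  0.29  0.78 -1.23] F [ 0.3 -0.1  0.4] M [ 0.02 -0.07  0.02] w 0.0852
tool shift cm [ 0.03 -0.06  0.26]
```

Emit:
{"method": "apply_moves", "body": {"hand": -1, "moves": [[[0,0,0.15],[0,0,0]],[[0,0,0],[0,0,0]],[[0,0,0],[0,0,0]],[[0,0,0],[0,0,0]],[[0,0,0],[0,0,0]],[[0,0,0],[0,0,0]],[[0,0,0],[0,0,0]],[[0,0,0],[0,0,0]]]}}

```text
time_s: 4.6
ee_pos: [0.526, 0.0503, 0.0647]
tcp_rot: [[0.715, 0.699, -0.001], [0.699, -0.715, 0.0], [-0.001, -0.001, -1.0]]
contact_force: [-4.0, 1.1, 8.2]
grip_width: 0.0392
```

Run:
```python
from st import *
o=st([.5275,.05,.064])
```

```text
t 4.6 p [0.526  0.0503 0.0647] yaw x 44.33 z [-1.3e-03  5.0e-04 -1.0e+00] q7 [ 0.22  0.44 -0.48  1.99  0.29  0.78 -1.23] F [-4.   1.1  8.2] M [ 0.34  0.9  -0.1 ] w 0.0392
tool shift cm [0.08 0.13 0.07]
```

Gripped (39 mm). Turning clockwise.

Emit:
{"method": "apply_moves", "body": {"moves": [[[0,0,0],[0,0,0.12]],[[0,0,0],[0,0,0.12]],[[0,0,0],[0,0,0.12]],[[0,0,0],[0,0,0.12]],[[0,0,0],[0,0,0.12]],[[0,0,0],[0,0,0]],[[0,0,0],[0,0,0]]]}}

```text
time_s: 5.3
ee_pos: [0.5258, 0.0507, 0.0647]
tcp_rot: [[0.985, 0.173, -0.002], [0.173, -0.985, 0.001], [-0.001, -0.001, -1.0]]
contact_force: [-4.5, 2.4, 7.9]
grip_width: 0.0391
```

Run:
```python
from st import *
o=st([.5275,.05,.064])
im=get_image("wrist"); cv2.imwrite("pics/w2.png",im["color"][:,:,::-1])
```

```text
t 5.3 p [0.5258 0.0507 0.0647] yaw x 9.98 z [-1.6e-03  8.0e-04 -1.0e+00] q7 [ 0.11  0.42 -0.35  1.99  0.2   0.76 -1.75] F [-4.5  2.4  7.9] M [ 0.5   0.92 -0.11] w 0.0391
tool shift cm [0.15 0.1  0.07]
```

View pics/w2.png

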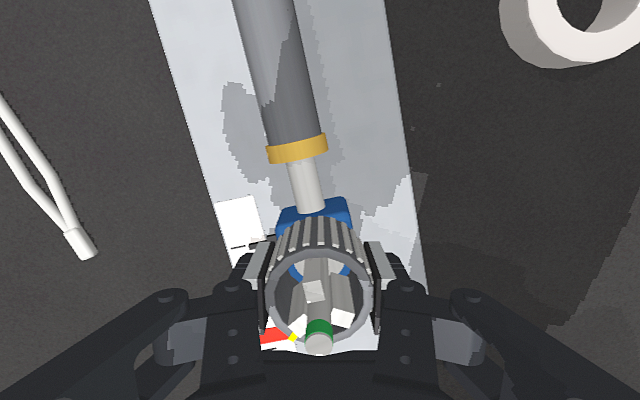

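The sleeve follows without slip (yellow mark keeps its place relative to the fingers). Continuing in smaller steps and watching the moment.

Emit:
{"method": "apply_moves", "body": {"moves": [[[0,0,0],[0,0,0.12]],[[0,0,0],[0,0,0.12]],[[0,0,0],[0,0,0.08]],[[0,0,0],[0,0,0]],[[0,0,0],[0,0,0]]]}}

```text
time_s: 5.85
ee_pos: [0.5258, 0.0509, 0.0647]
tcp_rot: [[0.99, -0.144, -0.001], [-0.144, -0.99, 0.001], [-0.002, -0.001, -1.0]]
contact_force: [-4.2, 2.9, 7.5]
grip_width: 0.039
```

Run:
```python
from st import *
o=st()
```

```text
t 5.85 p [0.5258 0.0509 0.0647] yaw x -8.3 z [-0.0015  0.001  -1.    ] q7 [ 0.05  0.42 -0.27  1.99  0.16  0.75 -2.03] F [-4.2  2.9  7.5] M [0.45 0.86 0.01] w 0.039
```

Emit:
{"method": "apply_moves", "body": {"moves": [[[0,0,0],[0,0,0.1]],[[0,0,0],[0,0,0]],[[0,0,0],[0,0,0]]]}}

```text
time_s: 6.15
ee_pos: [0.5258, 0.051, 0.0647]
tcp_rot: [[0.97, -0.242, -0.001], [-0.242, -0.97, 0.001], [-0.002, -0.001, -1.0]]
contact_force: [-4.5, 2.7, 7.6]
grip_width: 0.039
```

Run:
```python
from st import *
o=st()
```

```text
t 6.15 p [0.5258 0.051  0.0647] yaw x -14.02 z [-0.0015  0.0011 -1.    ] q7 [ 0.03  0.41 -0.25  1.99  0.15  0.75 -2.12] F [-4.5  2.7  7.6] M [0.54 0.86 0.06] w 0.039
```

Emit:
{"method": "apply_moves", "body": {"moves": [[[0,0,0],[0,0,0.1]],[[0,0,0],[0,0,0]],[[0,0,0],[0,0,0]]]}}

```text
time_s: 6.45
ee_pos: [0.5258, 0.051, 0.0647]
tcp_rot: [[0.941, -0.338, -0.001], [-0.338, -0.941, 0.001], [-0.002, -0.001, -1.0]]
contact_force: [-4.4, 1.8, 8.5]
grip_width: 0.0393
```

Run:
```python
from st import *
o=st()
im=get_image("wrist"); c=cv2.resize(im["color"][200:370,220:420],None,fx=3,fy=3,interpolation=2); cv2.imwrite("pics/w3.png",c[:,:,::-1])
```

```text
t 6.45 p [0.5258 0.051  0.0647] yaw x -19.73 z [-0.0014  0.0011 -1.    ] q7 [ 0.01  0.41 -0.23  1.99  0.13  0.75 -2.21] F [-4.4  1.8  8.5] M [0.57 0.86 0.16] w 0.0393
```

View pics/w3.png

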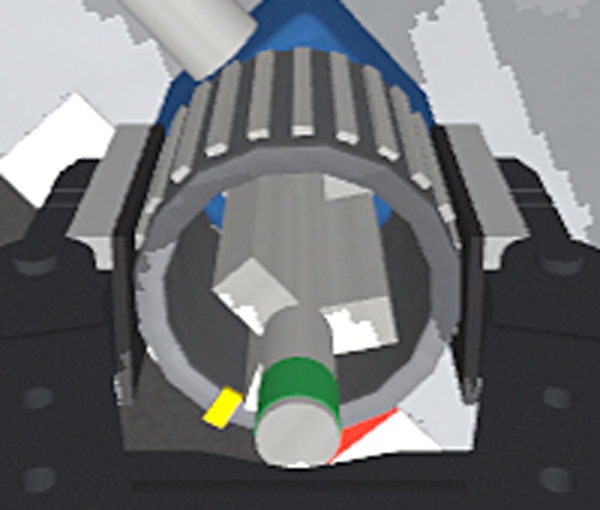

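Emit:
{"method": "apply_moves", "body": {"moves": [[[0,0,0],[0,0,0.1]],[[0,0,0],[0,0,0]],[[0,0,0],[0,0,0]]]}}

```text
time_s: 6.8
ee_pos: [0.5259, 0.0511, 0.0647]
tcp_rot: [[0.903, -0.43, -0.001], [-0.43, -0.903, 0.001], [-0.002, -0.0, -1.0]]
contact_force: [-4.6, 2.1, 7.7]
grip_width: 0.039
```

Run:
```python
from st import *
o=st()
R=o["tcp_rot"]
for d in (.06,): print("pull shift cm",R.T@(-d*100*np.array([np.cos(np.radians(23)),np.sin(np.radians(23)),0])))
```

```text
t 6.8 p [0.5259 0.0511 0.0647] yaw x -25.44 z [-0.0013  0.0012 -1.    ] q7 [-0.01  0.41 -0.21  1.99  0.12  0.75 -2.3 ] F [-4.6  2.1  7.7] M [0.58 0.86 0.19] w 0.039
pull shift cm [-3.98002965  4.4899156   0.00467729]
```

Firm (1.22 rad turned, torque risen by about 0.30 N m). Pulling 60 mm along the rod.

Emit:
{"method": "apply_moves", "body": {"moves": [[[-0.3,0.34,0],[0,0,0]],[[-0.6,0.68,0],[0,0,0]],[[-0.6,0.68,0],[0,0,0]],[[-0.6,0.68,0],[0,0,0]],[[-0.6,0.68,0],[0,0,0]],[[-0.6,0.68,0],[0,0,0]],[[-0.4,0.45,0],[0,0,0]],[[-0.3,0.3,0],[0,0,0]]]}}

```text
time_s: 7.6
ee_pos: [0.4759, 0.0304, 0.0649]
tcp_rot: [[0.904, -0.428, 0.011], [-0.428, -0.904, 0.006], [0.008, -0.01, -1.0]]
contact_force: [9.4, 9.5, -9.8]
grip_width: 0.0386
```

Emit:
{"method": "apply_moves", "body": {"moves": [[[0,0,0],[0,0,0]],[[0,0,0],[0,0,0]],[[0,0,0],[0,0,0]]]}}

```text
time_s: 7.9
ee_pos: [0.476, 0.0305, 0.0649]
tcp_rot: [[0.904, -0.428, 0.011], [-0.428, -0.904, 0.005], [0.007, -0.01, -1.0]]
contact_force: [9.2, 8.4, -8.4]
grip_width: 0.0391
```

Run:
```python
from st import *
o=st()
d=o["ee_pos"]-np.array([.5259,.0511,.0647]); u=-np.array([np.cos(np.radians(23)),np.sin(np.radians(23)),0])
print("pulled",d@u,"lateral",np.cross(u,d)[2])
im=get_image("side"); x,y=proj(im,o["ee_pos"]).astype(int); print(x,y)
c=cv2.resize(im["color"][y-35:y+45,x-70:x+50],None,fx=5,fy=5,interpolation=2)
b=get_image("wrist")["color"]; b=cv2.resize(b,(480,300),interpolation=3)
w=np.zeros((c.shape[0],600,3),np.uint8); w[:,:]=c
cv2.imwrite("pics/s4.png",w[:,:,::-1])
```

```text
t 7.9 p [0.476  0.0305 0.0649] yaw x -25.33 z [ 0.0108  0.0055 -0.9999] q7 [ 0.03  0.33 -0.21  2.12  0.1   0.69 -2.26] F [ 9.2  8.4 -8.4] M [ 1.43 -1.45  0.26] w 0.0391
pulled 0.05401805674952693 lateral -0.0004999846171393034
341 210
```

View pics/s4.png

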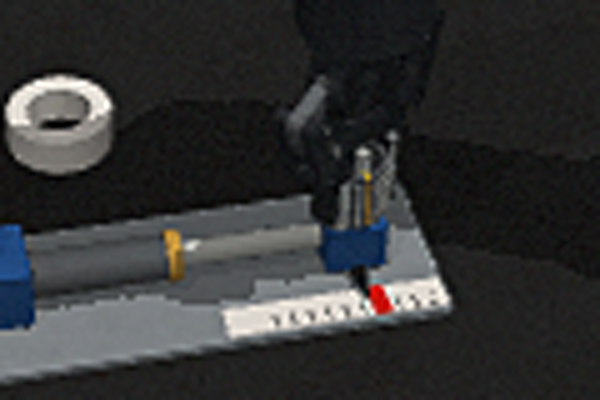

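The pointer is just short of the red line (54 mm measured). 6 mm more.

Emit:
{"method": "apply_moves", "body": {"moves": [[[-0.2,0.23,0],[0,0,0]],[[-0.2,0.23,0],[0,0,0]],[[0,0,0],[0,0,0]],[[0,0,0],[0,0,0]],[[0,0,0],[0,0,0]]]}}

```text
time_s: 8.5
ee_pos: [0.4707, 0.0283, 0.0649]
tcp_rot: [[0.904, -0.428, 0.011], [-0.428, -0.904, 0.006], [0.008, -0.01, -1.0]]
contact_force: [9.3, 10.1, -7.8]
grip_width: 0.0391
```

Run:
```python
from st import *
o=st()
d=o["ee_pos"]-np.array([.5259,.0511,.0647]); u=-np.array([np.cos(np.radians(23)),np.sin(np.radians(23)),0])
print("pulled",d@u,"lateral",np.cross(u,d)[2])
S=get_image("side")
c=cv2.resize(S["color"][185:255,320:380],None,fx=6,fy=6,interpolation=2)
A=get_image("scene"); a=cv2.resize(A["color"][165:235,300:370],None,fx=6,fy=6,interpolation=2)
w=np.hstack([c,a]); print(w.shape)
cv2.imwrite("pics/s5.png",w[:,:,::-1])
```

```text
t 8.5 p [0.4707 0.0283 0.0649] yaw x -25.32 z [ 0.0114  0.0058 -0.9999] q7 [ 0.04  0.32 -0.21  2.13  0.1   0.68 -2.26] F [ 9.3 10.1 -7.8] M [ 1.51 -1.54  0.21] w 0.0391
pulled 0.05974533286466673 lateral -0.000545844409291129
(420, 780, 3)
```

View pics/s5.png

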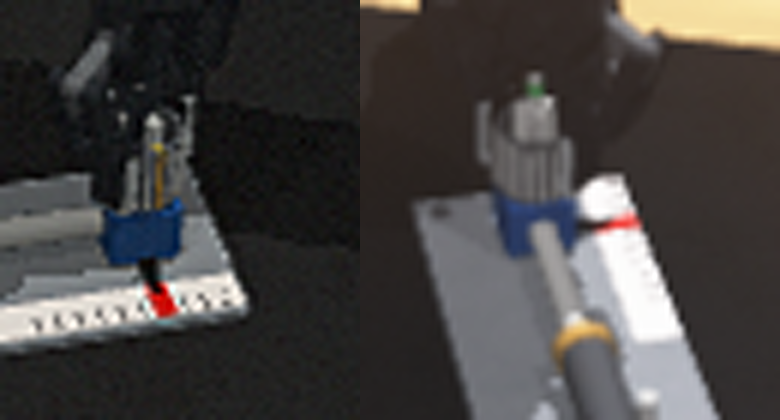

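Run:
```python
from st import *
S=get_image("side");A=get_image("scene"); e=np.array([np.cos(np.radians(23)),np.sin(np.radians(23)),0])
h=cv2.cvtColor(S["color"],cv2.COLOR_RGB2HSV); m=cv2.inRange(h,(0,140,90),(6,255,255))[225:245,335:360]; ys,xs=np.nonzero(m); print(xs.mean()+335,ys.mean()+225)
for n,p in (("tip",plane(S,(345.8,232.9),.014)),("red",plane(S,(346.4,234.7),.009)),("tipA",plane(A,(300+(580-360)/6,165+226/6),.014)),("redA",plane(A,(300+(616-360)/6,165+223/6),.009))): print(n,p.round(4),"along",((p-[.527,.0505,0])@e).round(4))
st()
```

```text
346.6 235.06666666666666
tip [0.4575 0.0645 0.014 ] along -0.0585
red [0.4554 0.0662 0.009 ] along -0.0598
tipA [0.4629 0.0516 0.014 ] along -0.0585
redA [0.4509 0.0681 0.009 ] along -0.0632
t 8.7 p [0.4707 0.0283 0.0649] yaw x -25.32 z [ 0.0114  0.0058 -0.9999] q7 [ 0.04  0.32 -0.21  2.13  0.1   0.68 -2.26] F [ 8.8  9.8 -8.5] M [ 1.52 -1.54  0.22] w 0.0385
```

Views suggest the pointer is 1 mm or a little more short. Nudging 1.5 mm and handing in.

Emit:
{"method": "apply_moves", "body": {"moves": [[[-0.1,0.11,0],[0,0,0]],[[0,0,0],[0,0,0]],[[0,0,0],[0,0,0]],[[0,0,0],[0,0,0]]]}}

```text
time_s: 9.1
ee_pos: [0.4695, 0.0278, 0.0649]
tcp_rot: [[0.904, -0.428, 0.012], [-0.428, -0.904, 0.006], [0.008, -0.01, -1.0]]
contact_force: [10.6, 10.5, -9.7]
grip_width: 0.0388
```

Run:
```python
from st import *
o=st()
d=o["ee_pos"]-np.array([.5259,.0511,.0647]); print("pulled",-d@[np.cos(np.radians(23)),np.sin(np.radians(23)),0])
print(close_job())
```

```text
t 9.1 p [0.4695 0.0278 0.0649] yaw x -25.32 z [ 0.0117  0.0059 -0.9999] q7 [ 0.04  0.32 -0.21  2.14  0.1   0.68 -2.26] F [10.6 10.5 -9.7] M [ 1.57 -1.61  0.23] w 0.0388
pulled 0.06105705860223542
the job is handed in; nothing more can be done
None
```

I turned the sleeve 1.22 rad clockwise with no visible slip, closing the jaws on the pin. I then pulled the head out by the sleeve and handed the job in at 9.1 s, still holding it at about 61 mm of travel.

- **Clamping:** the turning torque rose by about 0.30 N m, which fits a firm grip. With the sleeve starting at 0 to 0.3, that puts it at 1.2 or more, past the 1.1 where it grips firmly.
- **Pointer:** I measured travel from the arm's own position: 61.1 mm, inside the 55 to 65 mm of the red line. Pictures taken at 59.7 mm showed the pointer on or at the edge of the line, 1.3 mm (side) to about 4.7 mm (scene) short of its middle. The two views disagreed because each pixel covers roughly 2 mm. I nudged it about 1.3 mm more and took no picture after that.
- **Pin:** it looked upright and held in the chuck in those last pictures. The tool was tilted by about 0.7 degrees under the spring load.
- **Other things:** I did not touch anything else on the bench, but I made no separate final check of them. The highest wrist force I saw was about 18 N.

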